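# Put the chargers away under the riser

### The job

Tidy up the charging corner: switch the power bar off with its red switch while all its chargers are still plugged in, then pull every charger out of the bar and put them all, with the orange one lying on the table, into the wooden tray, which has to be slid out from under the riser first. Finally slide the loaded tray fully home under the riser and let go; do not push the mugs and the other things on the table about.

Things in the scene. Friction and masses are not known exactly. Their poses are not given: they have to be found in the camera images.
- bar: White power bar fixed to the table, 80 (x) x 300 (y) x 40 (z) mm; origin at the centre of its underside, y along its length. Four rectangular socket wells in its top, centred at x = 0 and y = -117, -59, -1 and 57 mm. The red switch stands at its +y end
- socket1 (a point): Mouth centre of one socket well (bar y = -59 mm, bar top). All four wells are 33 (x) x 31 (y) mm, 20 mm deep, with two brass sprung clips that hold a plug by ridges on its nose: pulling a charger straight up takes about 10 N over the first few mm, then it is free
- switch (a joint): Red toggle paddle of the power bar, 20 mm wide (y), standing 40 mm above the bar's top on a hinge at bar x = 0, y = 115, z = 40 mm. 0 = on, leaning 0.5 rad towards the bar's -x; 1.0 rad = off, leaning 0.5 rad towards +x. Pushed by its tip towards the bar's +x with about 2 N; it stays where it is left
- switch_tip (a point): Centre of the round tip (12 mm thick) of the red switch paddle, 40 mm from its hinge
- riser: Wooden riser (low bridge) fixed to the table, 150 (x) x 310 (y) x 94 (z) mm, open at its -x front; origin at the centre of its underside. Top board underside at z = 82 mm; side walls leave a 274 mm wide gap; a back wall, inner face at x = +63 mm, stops the tray. On its top, behind the front edge, books and a small plant up to 190 mm high
- tray: Loose light-wood tray 130 (x) x 260 (y) x 34 (z) mm, walls and floor 5 mm, about 0.6 kg; origin at the centre of its underside. It slides on the table along the riser's x. Fully home, against the riser's back wall, its origin is at riser x = -2 mm; at riser x = -155 mm it is wholly out, with room for a gripper before the riser
- tray_grip (a point): Grip point on the tray's dark upright handle post (20 mm in x, 26 mm in y, its top 78 mm above the table) at tray x = -110, y = 0, z = 60 mm, in front of the tray's -x wall
- charger_white: White block charger: body 46 (x) x 34 (y) x 36 (z) mm on a black plug nose 30 (x, over its ridges) x 28 (y) x 18 mm; origin at the centre of the nose's end face, z from the nose to the body (body from z = 18 to 54 mm). When present, plugged nose down into one of the bar's sockets, its axes along the bar's, its origin 22 mm above the bar's underside
- charger_black: Black block charger: body 40 (x) x 34 (y) x 40 (z) mm on a black plug nose 30 (x, over its ridges) x 28 (y) x 18 mm; origin at the centre of the nose's end face, z from the nose to the body (body from z = 18 to 58 mm). When present, plugged nose down into one of the bar's sockets, its axes along the bar's, its origin 22 mm above the bar's underside
- charger_grey: Grey block charger: body 44 (x) x 32 (y) x 46 (z) mm on a black plug nose 30 (x, over its ridges) x 28 (y) x 18 mm; origin at the centre of the nose's end face, z from the nose to the body (body from z = 18 to 64 mm). When present, plugged nose down into one of the bar's sockets, its axes along the bar's, its origin 22 mm above the bar's underside
- charger_blue: Blue block charger: body 50 (x) x 34 (y) x 42 (z) mm on a black plug nose 30 (x, over its ridges) x 28 (y) x 18 mm; origin at the centre of the nose's end face, z from the nose to the body (body from z = 18 to 60 mm). When present, plugged nose down into one of the bar's sockets, its axes along the bar's, its origin 22 mm above the bar's underside
- charger_orange: Orange block charger: body 44 (x) x 34 (y) x 44 (z) mm on a black plug nose 30 (x, over its ridges) x 28 (y) x 18 mm; origin at the centre of the nose's end face, z from the nose to the body (body from z = 18 to 62 mm). Lies on its side on the table, not plugged in
- mug_a: Cream handmade mug, 84 mm across, 85 mm high; a bystander, origin at the centre of its underside
- mug_b: Cream-grey handmade mug, 84 mm across, 85 mm high; a bystander, origin at the centre of its underside
- tin: Red tea tin, 72 mm across, 65 mm high; a bystander, origin at the centre of its underside
- bowl: Small blue bowl, 110 mm across, 45 mm high; a bystander, origin at the centre of its underside
- remote: Black remote control, 160 x 42 x 18 mm; a bystander, origin at the centre of its underside
- book: Green book lying flat, 190 (x) x 130 (y) x 24 mm; a bystander, origin at the centre of its underside
- candle_jar: Candle jar, 76 mm across, 80 mm high; a bystander, origin at the centre of its underside
Not all that is in view belongs to the job. Of the things like the charger_orange, leave any that is green or pink; of the rest the larger one is meant.

How it is judged:
By the outcome, as a careful person would: the job done as asked, in the order asked, and still so for the second after the job is handed in, with the robot touching nothing.
Of charger_white, charger_black, charger_grey, charger_blue only 2 to 4 are there at a start; the rules pass over those that are not, and their reading is None.
At some moment in a run one of charger_orange may be knocked a few centimetres aside while the robot is not near it.
Once in a run the grip may slacken for a moment while it holds something.
It also fails if it takes over 210 s, if anything falls off the work surface, if the arm or the gripper's body presses on something with over 40 N, if the wrist force passes 120 N, or if a joint passes its speed limit or range.

### The arm

A 7-joint arm with a two-finger parallel gripper is mounted at the origin on the work surface. World frame = base frame: x ahead of the robot, y to its left, z up, the work surface at z = 0. Lengths are in m, angles in rad, forces in N, time in s.
With the tool pointing down it reaches from about 0.4 to 0.85 m from the base axis. Payload 10.4 kg.
Tool frame: the origin (TCP) lies at the very end of the fingers, on their centre line; the grasp point (between the pads) lies 19 mm behind it; z points along the fingers, y is the line along which they close (so a half turn about z gives the same grasp; the last joint's range is limited). The gripper opens to 87 mm and grips with 3 to 60 N. Pads are 19 mm wide; open, the fingers measure 117 mm over their backs; the gripper's body (75 mm by 190 mm) begins 51 mm behind the grasp point.
Start: joints at [1.303, 0.332, -0.065, 1.46, 0.022, 1.35, -0.088], TCP at [0.151, -0.606, 0.223] pointing down, gripper open.
Joint ranges: [-2.6, 2.6], [-0.5, 2.12], [-1.47, 1.34], [0.16, 2.42], [-1.27, 4.41], [0.06, 2.06], [-2.6, 2.6]. Speed limits (rad/s): [2.22, 2.22, 2.79, 2.79, 3.14, 3.14, 3.14].

### API

Orientations are given as a unit quaternion [x, y, z, w].
In Python, from bench import read_state, cams, workorder gives the robot as it stands.
- The arm moves only by the shell command python3 -m crank 'ROWS' [FORCE]. ROWS is text: rows parted by semicolons, each of 5 numbers parted by spaces: the shift along the tool's x, y, z scaled (see below), then the turn about the tool's z scaled (see below), then the opening, from -1 (shut) to 1 (fully open). In form: dx dy dz yaw jaw; .... A call has 1 to 10 rows; each row shifts and turns the commanded pose from where the row before left it, along the tool's axes as they then stand; what a row does not reach is not made up. The controller multiplies each number of a shift by 200 mm and each number of a turn by 90 degrees. A row lasts 1/10 s, in which the tool goes at most 50 mm and 8.59 degrees, less where a joint would pass 70% of its speed; a pose out of reach is approached as far as the arm can. A call with a number of a shift or a turn outside -1 to 1 is refused whole. A call with a gripper value outside its range is refused whole. The fingers move at their own pace and stop on an object; FORCE is the grip in N (left out, the last holds). Time passes only in rows, so rows that do not move let the fingers close. It gives the time, the measured TCP pose, the force, the opening and the grip force at its end, in the units of the state.
- read_state(): the state, without advancing time (a new reading comes with each control period).
- cams.camera(name): name is "scene" or "top" or "wrist"; returns a dict with "img" (420x560x3 uint8, blue, green, red), "K" (3x3 intrinsics, pixels), "dist" ([k1, k2, p1, p2, k3] as OpenCV has them; the pictures are not rectified), "xyz" and "attitude" of the camera in the world; the wrist camera has in their place "mount" (4x4, takes a point from camera to tool coordinates, whose origin is the TCP and whose axes are the flange's). Camera axes: x right, y down, z forward; pixel columns grow to the right and rows downward; lengths in m; the calibration is good to about 2 mm. A picture is of the moment at which its call begins: read the wrist's pose just before it. There is no depth.
- workorder.close_job(): hands the job in; it is judged then, once.
The state is a dict: "time": time; "joint_positions": joint angles; "joint_vel": joint speeds; "joint_torque": joint torques, N m; "ee_pos": TCP position; "eef_rot": TCP orientation; "ft_force": force on the tool from outside, world axes, zero at the start; "torque": the same for the moment, N m; "width": finger opening in m; "grip_force": force on a finger pad.
Only numpy, scipy, OpenCV 4.12 (cv2) and the standard library are available. Lean on these libraries where they do the work, as an engineer would, in place of code of your own. Each camera call takes 0.05 s, during which the arm holds its last target. There are 200 camera calls.

## Working session

There is one attempt and no reset: what is moved stays moved. The work goes in short steps, Python scripts to look and compute and a shell command to move; the robot and the scene stay as the last step left them, time stands still between calls to the robot, and variables do not carry over. Pictures are saved under pics/ and viewed, at most 14 in all, crops included, and the job is handed in when it is done.

```bash
ls; mkdir -p pics
python3 - <<'E'
from bench import read_state,cams
import cv2,numpy as np
s=read_state();print({k:np.round(v,3).tolist() for k,v in s.items()})
for n in("scene","top"):
    c=cams.camera(n);cv2.imwrite(f"pics/{n}0.png",c["img"]);print(n,c["K"],c["dist"],c["xyz"],c["attitude"])
    np.save(f"{n}0.npy",c,allow_pickle=True)
c=cams.camera("wrist");print(c["mount"],c["K"])
E
```

```text
pics
{'time': 0.0, 'joint_positions': [1.303, 0.333, -0.065, 1.461, 0.022, 1.35, -0.088], 'joint_vel': [-0.0, -0.001, 0.0, -0.001, -0.002, 0.001, 0.001], 'joint_torque': [0.0, -62.326, 0.025, -38.989, -0.062, 0.04, 0.0], 'ee_pos': [0.151, -0.606, 0.222], 'eef_rot': [0.993, 0.122, -0.0, -0.001], 'ft_force': [0.76, 0.604, 0.203], 'torque': [-0.002, -0.025, 0.013], 'grip_force': 0.0, 'width': 0.087}
scene [[482.21996466   0.         281.23427189]
 [  0.         482.21996466 212.21505243]
 [  0.           0.           1.        ]] [-0.06643235  0.          0.          0.          0.        ] [ 1.19052076 -0.86234564  0.85662917] [ 0.84813886  0.27374932 -0.13507707 -0.43298496]
top [[399.39384489   0.         271.97857066]
 [  0.         399.39384489 214.57743137]
 [  0.           0.           1.        ]] [-0.03567251  0.          0.          0.          0.        ] [0.32329269 0.00442548 1.33728334] [ 0.70905007 -0.69880613  0.06675482 -0.06679659]
[[ 1.56613916e-03 -9.62539429e-01 -2.71137226e-01  7.49618279e-02]
 [ 9.99998685e-01  1.39357234e-03  8.28985302e-04  3.87988197e-04]
 [-4.20081702e-04 -2.71138168e-01  9.62540346e-01 -1.62336981e-01]
 [ 0.00000000e+00  0.00000000e+00  0.00000000e+00  1.00000000e+00]] [[369.68610297   0.         276.4762062 ]
 [  0.         369.68610297 216.58135085]
 [  0.           0.           1.        ]]
```

View pics/scene0.png

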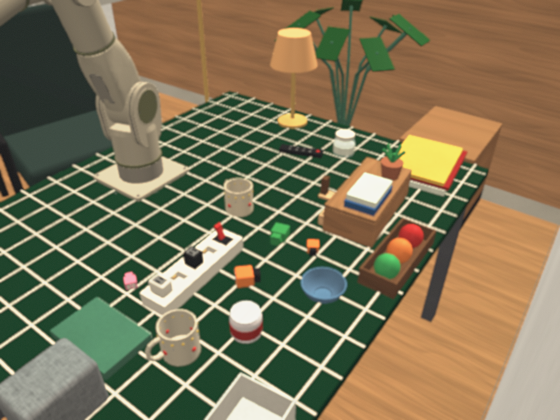

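View pics/top0.png

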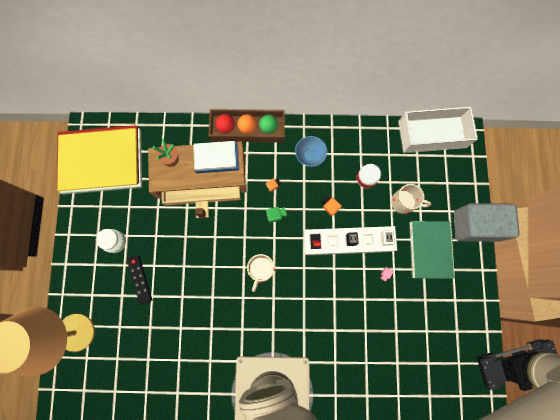

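The top view shows the bar from (305,240) to (396,240) with its red switch at (316,241). A black charger sits at (352,239) and probably a white one at (388,238). The riser is at (196,168), with the tray sticking out at (200,195) and its post at (201,210).

Things that could be taken for the orange charger: large orange (333,206), small orange (272,185), green (276,213), pink (387,273), and an orange ball in a box (247,124). By the description it is the large orange one at (333,206). I'll check that in a close crop.

```bash
cat > h.py <<'E'
import numpy as np,cv2
from scipy.spatial.transform import Rotation as R
from bench import read_state,cams
def cam(n):
    s=read_state();c=cams.camera(n)
    if n=="wrist":
        T=np.eye(4);T[:3,:3]=R.from_quat(s["eef_rot"]).as_matrix();T[:3,3]=s["ee_pos"];M=T@np.array(c["mount"])
        c["Rm"],c["o"]=M[:3,:3],M[:3,3]
    else: c["Rm"],c["o"]=R.from_quat(c["attitude"]).as_matrix(),np.array(c["xyz"])
    return c
def ray(c,p,z):
    q=cv2.undistortPoints(np.array(p,float).reshape(-1,1,2),c["K"],np.array(c["dist"])).reshape(-1,2)
    d=np.c_[q,np.ones(len(q))]@c["Rm"].T
    return c["o"]+d*((z-c["o"][2])/d[:,2])[:,None]
def proj(c,P):
    r=c["Rm"].T
    return cv2.projectPoints(np.array(P,float).reshape(-1,3),cv2.Rodrigues(r)[0],-r@c["o"],c["K"],np.array(c["dist"]))[0].reshape(-1,2)
def blobs(m,amin=15):
    cs,_=cv2.findContours(m.astype(np.uint8),cv2.RETR_EXTERNAL,cv2.CHAIN_APPROX_NONE)
    return sorted([k for k in cs if cv2.contourArea(k)>amin],key=cv2.contourArea,reverse=True)
E
python3 - <<'E'
from h import *
c=cam("top");im=c["img"];h=cv2.cvtColor(im,cv2.COLOR_BGR2HSV)
a=cv2.resize(im[130:260,140:300],None,fx=4,fy=4,interpolation=cv2.INTER_CUBIC)
b=cv2.resize(im[170:290,260:420],None,fx=4,fy=4,interpolation=cv2.INTER_CUBIC)
cv2.imwrite("pics/a1.png",a);cv2.imwrite("pics/b1.png",b)
# bar: white-ish blob
m=(h[...,1]<50)&(h[...,2]>150);m[:215]=0;m[265:]=0;m[:,:295]=0;m[:,:]&=True;m[:,402:]=0
k=blobs(cv2.morphologyEx(m.astype(np.uint8),cv2.MORPH_CLOSE,np.ones((13,13))))[0]
r=cv2.minAreaRect(k);bp=cv2.boxPoints(r);print("bar",r);print(ray(c,bp,.04).round(3),ray(c,r[0],.04))
m=(h[...,0]>5)&(h[...,0]<20)&(h[...,1]>190)&(h[...,2]>150)
for k in blobs(m):
    r=cv2.minAreaRect(k);print("or",np.round(r[0]),r[1],ray(c,r[0],.034).round(3))
    if 325<r[0][0]<341:print(ray(c,cv2.boxPoints(r),.034).round(3))
print(ray(c,[(201,210)],.078))
E
```

```text
bar ((348.0, 239.5), (49.0, 106.0), 90.0)
[[ 0.571 -0.07   0.04 ]
 [ 0.576 -0.422  0.04 ]
 [ 0.414 -0.415  0.04 ]
 [ 0.41  -0.07   0.04 ]] [[ 0.49223327 -0.24372092  0.04      ]]
or [248. 123.] (14.725728988647461, 18.253767013549805) [[0.895 0.095 0.034]]
[[0.57601524 0.23501213 0.078     ]]
```

View pics/a1.png

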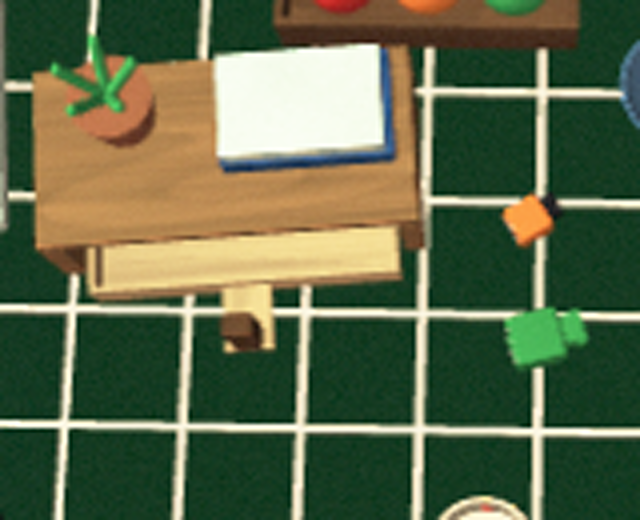

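View pics/b1.png

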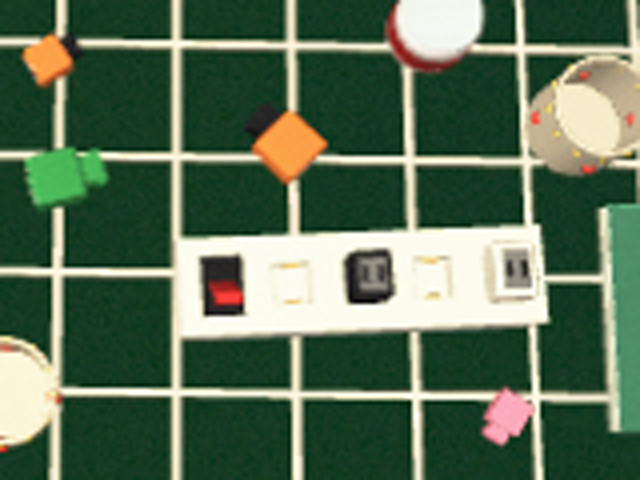

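The crops show:
- **Bar:** the black charger is in socket y=-1 and the white one in y=-117. The wells at full-image pixels (333,241) and (368,239.5) are empty.
- **Orange:** the larger orange block has its body at (332,206) and its nose to the upper left at (325.5,200). That is the one meant.
- **Tray:** the post's top is at about (200,212).

Run:
```python
from h import *
c=cam("top")
def s(off,pts):return [(off[0]+(x+.5)/4-.5,off[1]+(y+.5)/4-.5) for x,y in pts]
A=(140,130);B=(260,170)
def show(n,p,z):
    r=ray(c,p,z)[:,:2];print(n,r.round(4).tolist(), "len",np.linalg.norm(np.diff(r,axis=0),axis=1).round(3), "dirs",np.degrees(np.arctan2(*np.diff(r,axis=0).T[::-1])).round(1))
show("bar top TL TR",s(B,[(180,240),(540,226)]),.04)
show("wells57,-59",s(B,[(291,283),(432,278)]),.04)
show("riser front",s(A,[(418,225),(37,248)]),.094)
show("riser back",s(A,[(408,45),(34,73)]),.094)
show("tray front top",s(A,[(400,276),(97,296)]),.034)
show("post",s(A,[(240,328)]),.078)
show("orange top",s(B,[(288,110),(325,145),(290,183),(252,147)]),.034)
show("nose tip",s(B,[(258,118)]),.03)
```

```text
bar top TL TR [[0.5229, -0.1016], [0.5388, -0.3991]] len [0.298] dirs [-86.9]
wells57,-59 [[0.4886, -0.1924], [0.4943, -0.3083]] len [0.116] dirs [-87.2]
riser front [[0.6539, 0.0971], [0.6306, 0.403]] len [0.307] dirs [94.4]
riser back [[0.8067, 0.1096], [0.7786, 0.4166]] len [0.308] dirs [95.2]
tray front top [[0.6256, 0.1154], [0.6048, 0.3687]] len [0.254] dirs [94.7]
post [[0.5706, 0.2392]] len [] dirs []
orange top [[0.6353, -0.1929], [0.6058, -0.2234], [0.573, -0.1937], [0.6031, -0.1623]] len [0.042 0.044 0.043] dirs [-134.1  137.8   46.1]
nose tip [[0.629, -0.1681]] len [] dirs []
```

```bash
cat > go.py <<'E'
import sys;from h import *
def st():
    s=read_state();m=R.from_quat(s["eef_rot"]).as_matrix()
    print("t%.1f pos %s ang %.1f F %s w %.4f g %.1f j7 %.2f"%(s["time"],np.round(s["ee_pos"],4),np.degrees(np.arctan2(m[1,0],m[0,0])),np.round(s["ft_force"],1),s["width"],s["grip_force"],s["joint_positions"][6]));return s,m
def plan(x,y,z,ang,s=None):
    s,m=st();a=np.degrees(np.arctan2(m[1,0],m[0,0]));dy=a-ang
    dy=(dy+180)%360-180
    t=np.radians(ang);X=np.array([np.cos(t),np.sin(t),0]);Y=np.array([np.sin(t),-np.cos(t),0]);d=np.array([x,y,z])-s["ee_pos"]
    print("yaw %.3f (%.1f rows .095) THEN shift total %s ; dist mm %.0f"%(dy/90,abs(dy)/8.55,np.round([d@X/.2,d@Y/.2,-d[2]/.2],4),1000*np.linalg.norm(d)))
if __name__=="__main__": plan(*map(float,sys.argv[1:5]))
E
python3 go.py .5 -.25 .25 3
```

```text
t0.2 pos [ 0.1514 -0.6062  0.2222] ang 14.0 F [ 0.2 -0.4 -0.8] w 0.0868 g 0.0 j7 -0.09
yaw 0.122 (1.3 rows .095) THEN shift total [ 1.8336 -1.6875 -0.139 ] ; dist mm 499
```

```bash
python3 -m crank '0 0 0 .061 -1; 0 0 -.07 .061 -1; .15 -.14 -.07 0 -1; .15 -.14 0 0 -1; .15 -.14 0 0 -1; .15 -.14 0 0 -1; .15 -.14 0 0 -1; .15 -.14 0 0 -1; .15 -.14 0 0 -1; .15 -.14 0 0 -1' 20; python3 go.py .5 -.25 .25 3
```

```text
time: 1.25
ee_pos: [0.3801, -0.3686, 0.2507]
eef_rot: [1.0, 0.027, 0.0, 0.0]
ft_force: [0.9, -0.7, 0.0]
width: 0.0148
grip_force: 0.0
t1.2 pos [ 0.3801 -0.3686  0.2507] ang 3.0 F [ 0.9 -0.7  0. ] w 0.0148 g 0.0 j7 -0.86
yaw 0.000 (0.0 rows .095) THEN shift total [ 0.6295 -0.5606  0.0033] ; dist mm 169
```

```bash
python3 -m crank '.15 -.14 0 0 -1; .15 -.14 0 0 -1; .15 -.13 0 0 -1; .1 -.08 0 0 -1; 0 0 0 0 -1; 0 0 0 0 -1'
python3 - <<'E'
from h import *
c=cam("wrist");cv2.imwrite("pics/w1.png",c["img"]);np.save("w1.npy",{k:v for k,v in c.items()},allow_pickle=True)
s=read_state();print(s["ee_pos"])
yb=np.radians(93);O=np.array([.4915,-.2504])
E
```

```text
time: 1.85
ee_pos: [0.4838, -0.2662, 0.2504]
eef_rot: [1.0, 0.027, -0.0, 0.0]
ft_force: [-0.8, -0.3, -0.4]
width: 0.0002
grip_force: 0.0
[ 0.48326696 -0.26706349  0.25042534]
```

View pics/w1.png

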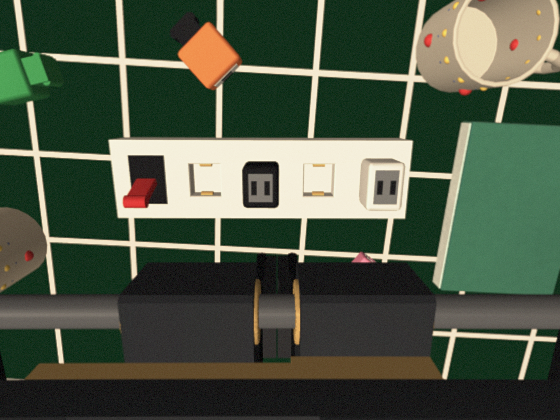

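The wrist view shows the paddle tip at (135,200), leaning to bar -x. The wells are at (205,180) and (318,180), black at (261,184), white at (383,184). The orange body is at (209,56) with its nose at (187,28).

```bash
python3 - <<'E'
from h import *
c=np.load("w1.npy",allow_pickle=True).item()
print("tcp wells",ray(c,[(205.5,179.5),(318.5,179.5)],.04).round(4).tolist())
print("black top",ray(c,[(261,186)],.080).round(4),"white",ray(c,[(384,187)],.076).round(4))
print("bar top corners near L,R, far L,R",ray(c,[(118,218),(405,218),(111,143),(411,143)],.04).round(4).tolist())
print("sw tip",ray(c,[(135,202)],.075).round(4))
h=cv2.cvtColor(c["img"],cv2.COLOR_BGR2HSV);m=(h[...,0]>5)&(h[...,0]<20)&(h[...,1]>150)&(h[...,2]>195);m[120:]=0
k=blobs(m)[0];r=cv2.minAreaRect(k);print(r);b=ray(c,cv2.boxPoints(r),.034);print("orange",b.round(4).tolist(),b.mean(0).round(4),np.linalg.norm(np.diff(b,axis=0),axis=1))
E
python3 go.py .435 -.139 .12 3
```

```text
tcp wells [[0.489, -0.194, 0.04], [0.4954, -0.3089, 0.04]]
black top [[ 0.4934 -0.252   0.08  ]] white [[ 0.4979 -0.3655  0.076 ]]
bar top corners near L,R, far L,R [[0.4431, -0.1028, 0.04], [0.4598, -0.4028, 0.04], [0.5203, -0.1007, 0.04], [0.5369, -0.3972, 0.04]]
sw tip [[ 0.4706 -0.1346  0.075 ]]
((207.50003051757812, 54.50000762939453), (46.66904830932617, 46.66904830932617), 45.0)
orange [[0.6057, -0.1634, 0.034], [0.6356, -0.1944, 0.034], [0.6093, -0.2256, 0.034], [0.578, -0.1946, 0.034]] [ 0.6072 -0.1945  0.034 ] [0.04308614 0.04085776 0.04402876]
t1.9 pos [ 0.4833 -0.2671  0.2504] ang 3.0 F [-0.4 -0.2 -0. ] w 0.0001 g 0.0 j7 -1.15
yaw -0.000 (0.0 rows .095) THEN shift total [-0.2075 -0.6521  0.6521] ; dist mm 189
```

```bash
python3 -m crank '-.06 -.16 .1 0 -1; -.06 -.16 .15 0 -1; -.05 -.16 .2 0 -1; -.04 -.17 .2 0 -1; 0 0 .15 0 -1; 0 0 .15 0 -1; 0 0 0 0 -1; 0 0 0 0 -1'; python3 go.py .4785 -.1363 .06 3
```

```text
time: 2.7
ee_pos: [0.4358, -0.1429, 0.0652]
eef_rot: [1.0, 0.026, -0.0, -0.0]
ft_force: [-0.1, 0.1, -0.2]
width: 0.0005
grip_force: 0.0
t2.7 pos [ 0.4358 -0.1429  0.0652] ang 3.0 F [-0.1  0.1 -0.2] w 0.0005 g 0.0 j7 -1.37
yaw -0.001 (0.0 rows .095) THEN shift total [ 0.2147 -0.0216  0.026 ] ; dist mm 43
```

```bash
python3 -m crank '.04 -.02 .02 0 -1; .05 0 0 0 -1; .05 0 0 0 -1; .04 0 0 0 -1; .03 0 0 0 -1; 0 0 0 0 -1; 0 0 0 0 -1';  python3 go.py .4785 -.1363 .06 3
```

```text
time: 3.4
ee_pos: [0.4782, -0.1356, 0.0606]
eef_rot: [1.0, 0.027, 0.0, -0.0]
ft_force: [-0.6, 0.5, -1.2]
width: 0.0003
grip_force: 0.0
t3.4 pos [ 0.4782 -0.1356  0.0606] ang 3.1 F [-0.6  0.5 -1.2] w 0.0003 g 0.0 j7 -1.44
yaw 0.001 (0.0 rows .095) THEN shift total [0.0014 0.0036 0.0028] ; dist mm 1
```

```bash
for i in 1; do python3 -m crank '.015 0 0 0 -1; .015 0 0 0 -1; 0 0 0 0 -1; 0 0 0 0 -1' | egrep 'ee_pos|ft'; done;  python3 -m crank '.01 0 0 0 -1; .01 0 0 0 -1; 0 0 0 0 -1' | egrep 'ee_pos|ft'
```

```text
ee_pos: [0.4821, -0.1355, 0.06]
ft_force: [-7.0, -0.3, 3.0]
ee_pos: [0.4828, -0.1355, 0.0595]
ft_force: [-23.4, 1.1, 15.8]
```

Force rose to 23 N, so the paddle is at its stop. I'll back off, lift and turn, then look.

```bash
python3 -m crank '-.06 0 0 0 -1; -.1 0 0 0 -1; 0 0 -.15 0 -1; 0 0 -.2 0 -1; 0 0 -.2 -.095 -1; 0 0 -.1 -.095 1; 0 0 0 -.095 1; 0 0 0 -.095 1; 0 0 0 -.095 1;  0 0 0 -.095 1'; python3 go.py .425 -.255 .21 93.2
python3 - <<'E'
from h import *
c=cam("top");cv2.imwrite("pics/b2.png",cv2.resize(c["img"][170:290,260:420],None,fx=4,fy=4,interpolation=cv2.INTER_CUBIC))
E
```

```text
time: 5.1
ee_pos: [0.4563, -0.1369, 0.1909]
eef_rot: [0.888, 0.459, 0.001, 0.001]
ft_force: [-0.8, 0.2, -0.2]
width: 0.0325
grip_force: 0.0
t5.1 pos [ 0.4563 -0.1369  0.1909] ang 54.7 F [-0.8  0.2 -0.2] w 0.0325 g 0.0 j7 -0.44
yaw -0.428 (4.5 rows .095) THEN shift total [-0.5811 -0.189  -0.0955] ; dist mm 124
```

View pics/b2.png

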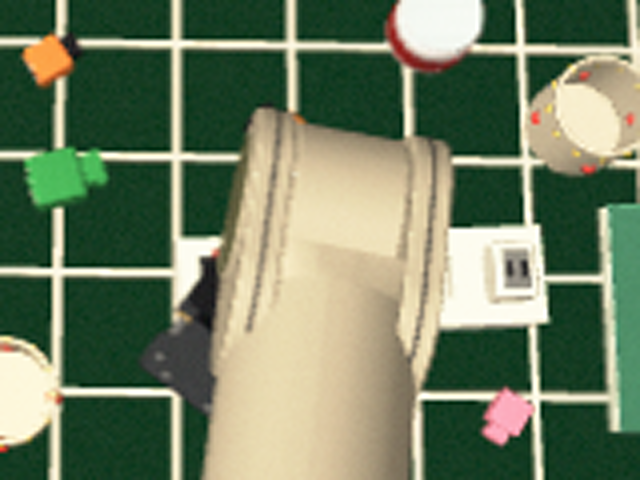

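The arm hides the bar from the top camera, so I'll look from the wrist here and plan the tray move.

```bash
python3 - <<'E'
from h import *
c=cam("wrist")
h=cv2.cvtColor(c["img"],cv2.COLOR_BGR2HSV);m=((h[...,0]<4)|(h[...,0]>174))&(h[...,1]>170)&(h[...,2]>90)
for k in blobs(m,40):
    x,y,w,hh=cv2.boundingRect(k);print((x,y,w,hh),ray(c,[(x+w/2,y+hh/2)],.07).round(3))
print("expected off tip",proj(c,[(.5049,-.1346,.075)]),"on",proj(c,[(.4667,-.1368,.075)]))
cv2.imwrite("pics/w2.png",c["img"])
E
python3 go.py .5706 .2392 .15 185
```

```text
(296, 159, 44, 32) [[ 0.499 -0.133  0.07 ]]
(122, 25, 11, 13) [[0.445 0.027 0.07 ]]
(114, 105, 11, 10) [[ 0.406 -0.01   0.07 ]]
(48, 15, 9, 8) [[0.408 0.062 0.07 ]]
expected off tip [[326.17133886 174.02472128]] on [[286.10169621 204.23478544]]
t5.2 pos [ 0.4562 -0.1369  0.1908] ang 54.5 F [-0.8 -0.4  0.5] w 0.0403 g 0.0 j7 -0.44
yaw -1.450 (15.3 rows .095) THEN shift total [-0.7339  1.8235  0.2041] ; dist mm 395
```

View pics/w2.png

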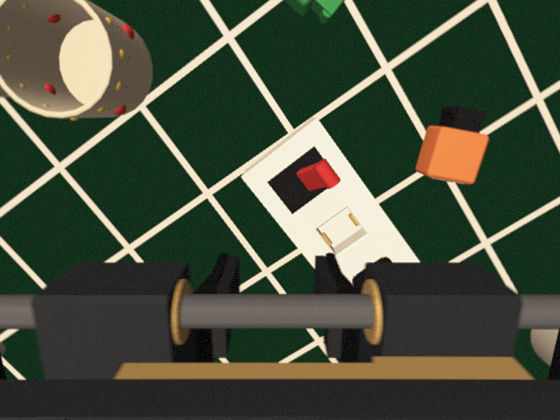

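The switch is off: the tip is at (328,173), where the off position was predicted. Now the tray.

```bash
python3 -m crank '0 0 0 -.095 0; 0 0 0 -.095 0; 0 0 0 -.095 0; 0 0 0 -.095 0; 0 0 0 -.095 0; 0 0 0 -.095 0; 0 0 0 -.095 0; 0 0 0 -.095 0; 0 0 0 -.095 0; 0 0 0 -.095 0'>/dev/null; python3 -m crank '0 0 0 -.095 0; 0 0 0 -.095 0; 0 0 0 -.095 0; 0 0 0 -.095 0; 0 0 0 -.095 0;  0 0 0 -.025 0; 0 .15 0 0 0; 0 .2 0 0 0; -.05 .2 0 0 0; -.05 .2 0 0 0'; python3 go.py .50 .23 .2 185
```

```text
time: 7.2
ee_pos: [0.4633, 0.0156, 0.1909]
eef_rot: [-0.039, 0.999, -0.0, 0.001]
ft_force: [1.5, -0.5, -0.4]
width: 0.0437
grip_force: 0.0
t7.2 pos [0.4633 0.0156 0.1909] ang -175.5 F [ 1.5 -0.5 -0.4] w 0.0437 g 0.0 j7 1.50
yaw -0.006 (0.1 rows .095) THEN shift total [-0.2763  1.0518 -0.0453] ; dist mm 218
```

```bash
python3 -m crank '-.05 .2 0 0 0; -.05 .2 0 0 0; -.05 .2 0 0 0; -.05 .2 0 0 0; -.03 .1 0 0 0; 0 0 0 0 0; 0 0 0 0 0'
python3 - <<'E'
from h import *
c=cam("wrist");cv2.imwrite("pics/w3.png",c["img"]);np.save("w3.npy",c,allow_pickle=True)
print(proj(c,[(.5706,.2392,.078)]))
E
```

```text
time: 7.9
ee_pos: [0.4937, 0.1975, 0.1904]
eef_rot: [-0.041, 0.999, 0.0, -0.0]
ft_force: [-0.2, 0.5, -0.3]
width: 0.0432
grip_force: 0.0
[[319.26917094 305.08275159]]
```

View pics/w3.png

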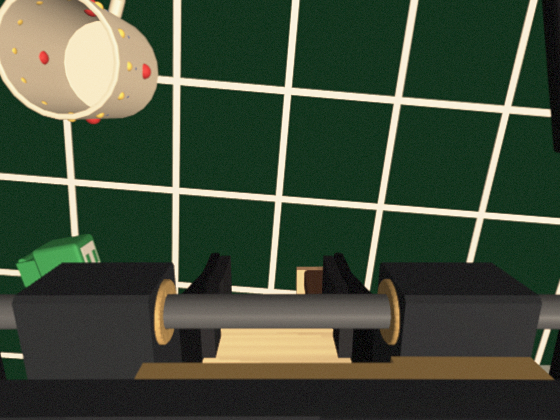

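The gripper partly hides the post. Its left edge at (306,283) agrees with the top-camera position, so I'll go on with that.

```bash
python3 go.py .570 .239 .125 184.8;  python3 -m crank '-.09 .04 .05 0 .2; -.11 .07 .1 0 .2; -.1 .06 .1 0 .2; -.09 0 .07 0 .2; 0 0 0 0 .2; 0 0 0 0 .2';python3 go.py .570 .239 .042 184.8
```

```text
t8.0 pos [0.4939 0.1966 0.1904] ang -175.3 F [ 0.3 -0.1 -0.6] w 0.0437 g 0.0 j7 1.03
yaw -0.002 (0.0 rows .095) THEN shift total [-0.3969  0.1795  0.327 ] ; dist mm 109
time: 8.55
ee_pos: [0.5686, 0.2367, 0.1265]
eef_rot: [-0.041, 0.999, -0.0, -0.0]
ft_force: [0.1, 0.1, -0.1]
width: 0.0524
grip_force: 0.0
t8.6 pos [0.5686 0.2367 0.1265] ang -175.3 F [ 0.1  0.1 -0.1] w 0.0524 g 0.0 j7 0.92
yaw -0.001 (0.0 rows .095) THEN shift total [-0.0081  0.0109  0.4227] ; dist mm 85
```

```bash
python3 -m crank '-.008 .011 .1 0 .2; 0 0 .15 0 .2; 0 0 .12 0 .2; 0 0 .05 0 .2; 0 0 0 0 .2; 0 0 0 0 -1; 0 0 0 0 -1; 0 0 0 0 -1; 0 0 0 0 -1' 30;python3 go.py .570 .239 .042 184.8
```

```text
time: 9.45
ee_pos: [0.5703, 0.2409, 0.0434]
eef_rot: [-0.042, 0.999, 0.0, 0.001]
ft_force: [-0.1, 2.6, 1.5]
width: 0.0279
grip_force: 1.3
t9.4 pos [0.5703 0.2409 0.0434] ang -175.1 F [-0.1  2.6  1.5] w 0.0279 g 1.3 j7 0.87
yaw 0.001 (0.0 rows .095) THEN shift total [ 0.0025 -0.0095  0.007 ] ; dist mm 2
```

```bash
python3 -m crank '0 0 0 0 -1; 0 0 0 0 -1; .03 0 0 0 -1; .06 0 0 0 -1; .09 0 0 0 -1; .1 0 0 0 -1; .1 0 0 0 -1; .1 0 0 0 -1; .08 0 0 0 -1; .03 0 0 0 -1'; python3 -m crank '0 0 0 0 -1; 0 0 0 0 -1'
```

```text
time: 10.45
ee_pos: [0.4517, 0.2299, 0.0427]
eef_rot: [-0.042, 0.999, -0.0, 0.0]
ft_force: [3.5, 1.3, 0.3]
width: 0.0255
grip_force: 30.0
time: 10.65
ee_pos: [0.4513, 0.2299, 0.0427]
eef_rot: [-0.042, 0.999, -0.001, -0.001]
ft_force: [-9.6, -3.4, 14.0]
width: 0.0255
grip_force: 30.0
```

```bash
python3 -m crank '0 0 0 0 .2; 0 0 0 0 .2; 0 0 0 0 .2; 0 0 -.05 0 .2; 0 0 -.1 0 .2; 0 0 -.2 0 .2; 0 0 -.2 0 .2; 0 0 -.2 0 .2; 0 -.15 0 0 1; 0 -.2 0 0 1'; python3 -m crank '0 -.2 0 .095 1; 0 -.2 0 .095 1; 0 0 0 .095 1; 0 0 0 .095 1; 0 0 0 .095 1; 0 0 0 .095 1; 0 0 0 .095 1; 0 0 0 .095 1; 0 0 0 .095 1; 0 0 0 .095 1' >/dev/null
python3 - <<'E'
from h import *
c=cam("top");cv2.imwrite("pics/a3.png",cv2.resize(c["img"][140:290,140:340],None,fx=4,fy=4,interpolation=cv2.INTER_CUBIC))
E
python3 go.py .4928 -.2517 .2 93.2
```

```text
time: 11.65
ee_pos: [0.4586, 0.162, 0.1946]
eef_rot: [-0.044, 0.999, 0.001, 0.002]
ft_force: [0.2, -1.2, 0.4]
width: 0.0617
grip_force: 0.0
t12.7 pos [0.4592 0.0811 0.1932] ang 98.5 F [ 0.6 -0.2 -0.1] w 0.0871 g 0.0 j7 -0.15
yaw 0.058 (0.6 rows .095) THEN shift total [-1.6707  0.0751 -0.034 ] ; dist mm 335
```

View pics/a3.png

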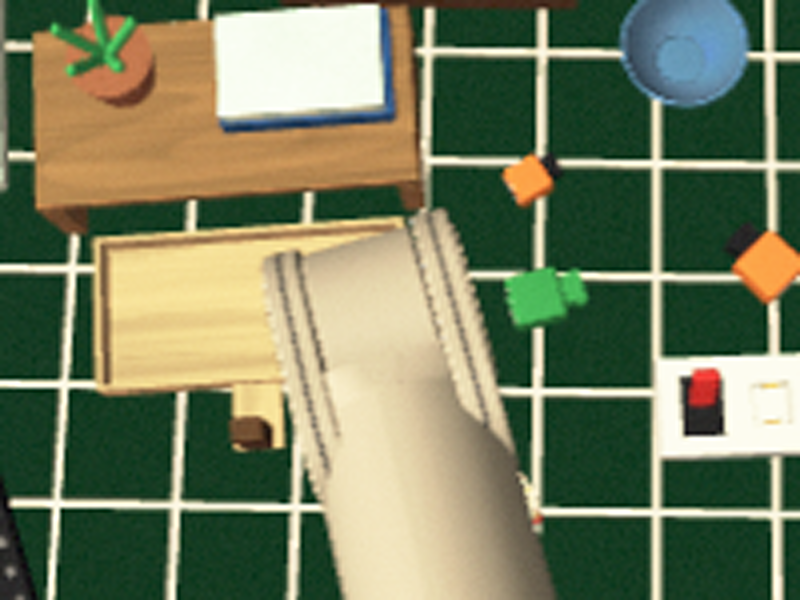

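The tray is wholly out with about 20 mm of gap to the riser, its post at crop (250,432). The switch is still off and the orange charger has not moved. On to the black charger.

```bash
python3 -m crank '-.12 0 0 .058 1; -.18 .01 0 0 1; -.2 .01 0 0 1; -.2 .01 0 0 1; -.2 .01 0 0 1; -.2 .01 0 0 1; -.2 .01 .05 0 1; -.2 .01 .1 0 1; -.1 0 .05 0 1; 0 0 0 0 1';python3 go.py .4928 -.2517 .046 93.2
python3 - <<'E'
from h import *
c=cam("wrist");np.save("w4.npy",c,allow_pickle=True)
cv2.imwrite("pics/w4.png",c["img"]);print(proj(c,[(.4928,-.2517,.08)]))
E
```

```text
time: 13.7
ee_pos: [0.4969, -0.2397, 0.151]
eef_rot: [0.682, 0.731, -0.0, -0.001]
ft_force: [0.8, 0.0, 0.9]
width: 0.0868
grip_force: 0.0
t13.7 pos [ 0.4969 -0.2397  0.151 ] ang 94.0 F [0.8 0.  0.9] w 0.0868 g 0.0 j7 0.33
yaw 0.009 (0.1 rows .095) THEN shift total [-0.059 -0.024  0.525] ; dist mm 106
[[267.91061005 245.21490098]]
```

```bash
python3 -m crank '-.06 -.02 .1 .009 1; 0 0 .1 0 1; 0 0 0 0 1; 0 0 0 0 1';python3 go.py .4928 -.2517 .046 93.2
```

```text
time: 14.15
ee_pos: [0.4959, -0.2478, 0.1137]
eef_rot: [0.685, 0.728, 0.0, 0.0]
ft_force: [-0.5, -0.0, 0.5]
width: 0.0868
grip_force: 0.0
t14.2 pos [ 0.4959 -0.2478  0.1137] ang 93.5 F [-0.5 -0.   0.5] w 0.0868 g 0.0 j7 0.32
yaw 0.003 (0.0 rows .095) THEN shift total [-0.0188 -0.0165  0.3387] ; dist mm 68
```

```bash
python3 -m crank '-.018 -.016 .08 0 1; 0 0 .1 0 1; 0 0 .1 0 1; 0 0 .055 0 1; 0 0 0 0 1; 0 0 0 0 1; 0 0 0 0 -1; 0 0 0 0 -1; 0 0 0 0 -1; 0 0 0 0 -1' 35; python3 -m crank '0 0 0 0 -1;0 0 0 0 -1;0 0 0 0 -1;0 0 0 0 -1'; python3 go.py .4928 -.2517 .046 93.2
```

```text
time: 15.15
ee_pos: [0.4923, -0.2532, 0.0459]
eef_rot: [0.686, 0.727, 0.0, 0.0]
ft_force: [1.1, 0.1, -0.4]
width: 0.0628
grip_force: 0.0
time: 15.55
ee_pos: [0.4921, -0.2531, 0.0456]
eef_rot: [0.686, 0.727, -0.0, -0.0]
ft_force: [-0.2, 0.3, 0.3]
width: 0.0397
grip_force: 35.0
t15.6 pos [ 0.4921 -0.2531  0.0456] ang 93.3 F [-0.2  0.3  0.3] w 0.0397 g 35.0 j7 0.30
yaw 0.001 (0.0 rows .095) THEN shift total [ 0.007   0.004  -0.0022] ; dist mm 2
```

Gripped at 40 mm, as expected. Now I pull it straight up, slowly at first.

```bash
python3 -m crank '0 0 -.02 0 -1; 0 0 -.02 0 -1; 0 0 -.03 0 -1; 0 0 -.05 0 -1; 0 0 -.1 0 -1; 0 0 -.15 0 -1; 0 0 -.2 0 -1; 0 0 -.2 0 -1; 0 0 0 0 -1' 45; python3 go.py .562 .239 .19 184.8
```

```text
time: 16.45
ee_pos: [0.4952, -0.254, 0.2066]
eef_rot: [0.686, 0.727, 0.001, 0.005]
ft_force: [1.4, -0.5, -0.6]
width: 0.0397
grip_force: 45.0
t16.4 pos [ 0.4952 -0.254   0.2066] ang 93.3 F [ 1.4 -0.5 -0.6] w 0.0397 g 45.0 j7 0.37
yaw -1.016 (10.7 rows .095) THEN shift total [-0.5392  2.4283  0.0829] ; dist mm 498
```

```bash
python3 -m crank '0 0 0 -.095 -1; 0 0 0 -.095 -1; 0 0 0 -.095 -1; 0 0 0 -.095 -1; 0 0 0 -.095 -1; 0 0 0 -.095 -1; 0 0 0 -.095 -1; 0 0 0 -.095 -1; 0 0 0 -.095 -1; 0 0 0 -.095 -1'>/dev/null; python3 -m crank '0 .08 0 -.066 -1; -.04 .15 0 0 -1; -.04 .2 0 0 -1; -.04 .2 0 0 -1; -.04 .2 0 0 -1; -.04 .2 0 0 -1; -.04 .2 0 0 -1; -.04 .2 0 0 -1; -.04 .2 0 0 -1; -.04 .2 0 0 -1'; python3 go.py .5557 .3137 .1 184.8
```

```text
time: 18.45
ee_pos: [0.5353, 0.1192, 0.2001]
eef_rot: [-0.041, 0.999, -0.0, 0.001]
ft_force: [0.4, -0.8, -0.5]
width: 0.0394
grip_force: 45.0
t18.4 pos [0.5353 0.1192 0.2001] ang -175.3 F [ 0.4 -0.8 -0.5] w 0.0394 g 45.0 j7 1.18
yaw -0.001 (0.0 rows .095) THEN shift total [-0.1828  0.9605  0.5006] ; dist mm 220
```

```bash
python3 -m crank '-.04 .2 0 0 -1; -.04 .2 0 0 -1; -.04 .2 0 0 -1; -.04 .2 0 0 -1; -.02 .12 .1 0 -1; 0 0 .2 0 -1; 0 0 .15 0 -1; 0 0 0 0 -1; 0 0 0 0 -1'; python3 go.py .5557 .3137 .032 184.8
```

```text
time: 19.35
ee_pos: [0.5561, 0.3041, 0.1105]
eef_rot: [-0.041, 0.999, 0.0, 0.0]
ft_force: [-1.1, 0.6, -0.9]
width: 0.0398
grip_force: 45.0
t19.4 pos [0.5561 0.3041 0.1105] ang -175.3 F [-1.1  0.6 -0.9] w 0.0398 g 45.0 j7 0.78
yaw -0.001 (0.0 rows .095) THEN shift total [-0.0021  0.0479  0.3926] ; dist mm 79
```

```bash
python3 -m crank '0 .048 .1 0 -1; 0 0 .12 0 -1; 0 0 .12 0 -1; 0 0 .05 0 -1; 0 0 0 0 -1; 0 0 0 0 -1'; python3 go.py .5557 .3137 .031 184.8
```

```text
time: 19.95
ee_pos: [0.5557, 0.3142, 0.0329]
eef_rot: [-0.041, 0.999, 0.0, 0.001]
ft_force: [0.5, 0.3, 0.4]
width: 0.04
grip_force: 45.0
t19.9 pos [0.5557 0.3142 0.0329] ang -175.2 F [0.5 0.3 0.4] w 0.0400 g 45.0 j7 0.72
yaw -0.001 (0.0 rows .095) THEN shift total [ 0.0002 -0.0026  0.0095] ; dist mm 2
```

```bash
python3 -m crank '0 0 .008 0 -1; 0 0 0 0 -1; 0 0 0 0 .2; 0 0 0 0 .2; 0 0 0 0 .2; 0 0 -.05 0 .2; 0 0 -.15 0 .2; 0 0 -.2 0 .2; 0 0 -.2 0 .2; 0 0 -.2 0 .2'; python3 -m crank '0 -.15 0 0 1; 0 -.2 0 0 1; 0 -.2 0 0 1; 0 -.2 0 .095 1; 0 -.2 0 .095 1; .0 -.2 0 .095 1; 0 0 0 .095 1; 0 0 0 .095 1; 0 0 0 .095 1; 0 0 0 .095 1'; python3 -m crank '0 0 0 .095 1; 0 0 0 .095 1; 0 0 0 .095 1; 0 0 0 .06 1; 0 0 0 0 1'; python3 go.py .4982 -.3665 .15 93.2
python3 - <<'E'
from h import *
c=cam("wrist");cv2.imwrite("pics/w5.png",c["img"])
E
```

```text
time: 20.95
ee_pos: [0.5548, 0.3137, 0.1924]
eef_rot: [-0.042, 0.999, 0.0, 0.0]
ft_force: [0.8, 0.1, 0.5]
width: 0.0525
grip_force: 0.0
time: 21.95
ee_pos: [0.5563, 0.0853, 0.1909]
eef_rot: [0.465, 0.885, 0.0, 0.0]
ft_force: [0.5, -0.6, 0.3]
width: 0.0872
grip_force: 0.0
time: 22.45
ee_pos: [0.5563, 0.0855, 0.1907]
eef_rot: [0.683, 0.73, 0.0, 0.0]
ft_force: [-0.3, -0.2, -0.2]
width: 0.0869
grip_force: 0.0
t22.4 pos [0.5563 0.0855 0.1907] ang 93.8 F [-0.3 -0.2 -0.2] w 0.0869 g 0.0 j7 -0.30
yaw 0.007 (0.1 rows .095) THEN shift total [-2.2401 -0.4163  0.2037] ; dist mm 458
```

View pics/w5.png

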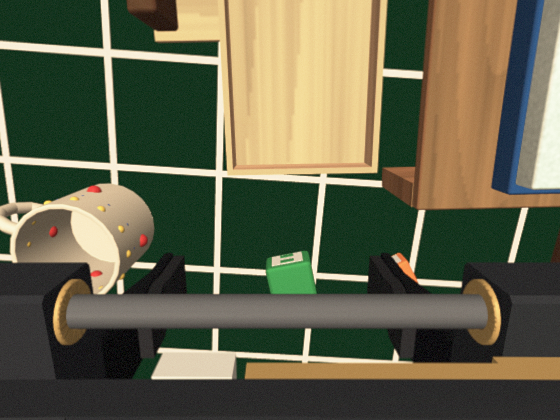

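The near half of the tray is empty, with walls from (225,0) to (378,170). The black charger is at the far end, out of view; I'll check it later. On to the white one.

```bash
python3 -m crank '-.1 -.02 0 .007 1; -.19 -.035 0 0 1; -.19 -.035 0 0 1; -.19 -.035 0 0 1; -.19 -.035 0 0 1; -.19 -.035 0 0 1; -.19 -.035 0 0 1; -.19 -.035 0 0 1; -.19 -.035 0 0 1; -.19 -.035 0 0 1'>/dev/null; python3 -m crank '-.19 -.035 0 0 1; -.19 -.035 .1 0 1; -.1 -.01 .1 0 1; 0 0 .1 0 1; 0 0 0 0 1; 0 0 0 0 1; 0 0 0 0 1';python3 go.py .4982 -.3665 .045 93.2
```

```text
time: 24.2
ee_pos: [0.5004, -0.3765, 0.1316]
eef_rot: [0.686, 0.727, 0.0, 0.001]
ft_force: [-0.3, 0.3, 0.1]
width: 0.0876
grip_force: 0.0
t24.2 pos [ 0.5004 -0.3765  0.1316] ang 93.3 F [-0.3  0.3  0.1] w 0.0876 g 0.0 j7 0.52
yaw 0.002 (0.0 rows .095) THEN shift total [ 0.0506 -0.0083  0.4331] ; dist mm 87
```

```bash
python3 -m crank '.05 -.008 .05 0 1; 0 0 .1 0 1; 0 0 .12 0 1; 0 0 .1 0 1; 0 0 .06 0 1; 0 0 0 0 1; 0 0 0 0 -1; 0 0 0 0 -1; 0 0 0 0 -1; 0 0 0 0 -1' 40; python3 -m crank '0 0 0 0 -1;0 0 0 0 -1;0 0 0 0 -1;0 0 0 0 -1'; python3 go.py .4982 -.3665 .045 93.2
```

```text
time: 25.2
ee_pos: [0.4976, -0.3672, 0.0447]
eef_rot: [0.687, 0.727, 0.0, 0.001]
ft_force: [0.1, -0.2, -0.4]
width: 0.0629
grip_force: 0.0
time: 25.6
ee_pos: [0.4973, -0.3671, 0.0441]
eef_rot: [0.687, 0.727, -0.0, 0.0]
ft_force: [-0.3, -0.2, 2.6]
width: 0.0456
grip_force: 40.0
t25.6 pos [ 0.4973 -0.3671  0.0441] ang 93.2 F [-0.3 -0.2  2.6] w 0.0456 g 40.0 j7 0.48
yaw 0.000 (0.0 rows .095) THEN shift total [ 0.0025  0.0045 -0.0044] ; dist mm 1
```

```bash
python3 -m crank '0 0 -.02 0 -1; 0 0 -.02 0 -1; 0 0 -.03 0 -1; 0 0 -.05 0 -1; 0 0 -.1 0 -1; 0 0 -.15 0 -1; 0 0 -.2 0 -1; 0 0 -.2 0 -1; 0 0 0 -.095 -1; 0 0 0 -.095 -1' 45; python3 -m crank '0 0 0 -.095 -1; 0 0 0 -.095 -1; 0 0 0 -.095 -1; 0 0 0 -.095 -1; 0 0 0 -.095 -1; 0 0 0 -.095 -1; 0 0 0 -.095 -1; 0 0 0 -.095 -1; 0 0 0 -.068 -1; 0 0 0 0 -1'; python3 go.py .5683 .1643 .19 184.8
```

```text
time: 26.6
ee_pos: [0.498, -0.3675, 0.2009]
eef_rot: [0.569, 0.822, -0.0, 0.002]
ft_force: [-0.2, -0.5, -1.6]
width: 0.0453
grip_force: 45.0
time: 27.6
ee_pos: [0.4972, -0.3672, 0.199]
eef_rot: [-0.043, 0.999, -0.0, 0.0]
ft_force: [0.4, 0.3, 0.2]
width: 0.0459
grip_force: 45.0
t27.6 pos [ 0.4972 -0.3672  0.199 ] ang -175.1 F [0.4 0.3 0.2] w 0.0459 g 45.0 j7 2.06
yaw 0.001 (0.0 rows .095) THEN shift total [-0.5764  2.6185  0.0448] ; dist mm 536
```

```bash
python3 -m crank '-.02 .1 0 0 -1; -.04 .18 0 0 -1; -.04 .18 0 0 -1; -.04 .18 0 0 -1; -.04 .18 0 0 -1; -.04 .18 0 0 -1; -.04 .18 0 0 -1; -.04 .18 0 0 -1; -.04 .18 0 0 -1; -.04 .18 0 0 -1'; python3 -m crank '-.04 .18 0 0 -1; -.04 .18 0 0 -1; -.04 .18 0 0 -1; -.04 .18 0 0 -1; -.03 .1 0 0 -1; -.01 .05 .1 0 -1; 0 0 .1 0 -1; 0 0 0 0 -1; 0 0 0 0 -1'; python3 go.py .5683 .1643 .032 184.8
```

```text
time: 28.6
ee_pos: [0.5437, -0.0155, 0.1986]
eef_rot: [-0.041, 0.999, -0.0, 0.0]
ft_force: [1.2, -0.8, -0.3]
width: 0.0457
grip_force: 45.0
time: 29.5
ee_pos: [0.5689, 0.1591, 0.1586]
eef_rot: [-0.042, 0.999, -0.0, -0.0]
ft_force: [0.1, -0.5, -0.6]
width: 0.0456
grip_force: 45.0
t29.5 pos [0.5689 0.1591 0.1586] ang -175.2 F [ 0.1 -0.5 -0.6] w 0.0456 g 45.0 j7 1.07
yaw -0.000 (0.0 rows .095) THEN shift total [6.000e-04 2.600e-02 6.332e-01] ; dist mm 127
```

```bash
python3 -m crank '0 .026 .1 0 -1; 0 0 .15 0 -1; 0 0 .15 0 -1; 0 0 .13 0 -1; 0 0 .08 0 -1; 0 0 .02 0 -1; 0 0 0 0 -1; 0 0 0 0 -1'; python3 go.py .5683 .1643 .030 184.8
```

```text
time: 30.3
ee_pos: [0.5696, 0.1645, 0.0335]
eef_rot: [-0.042, 0.999, 0.0, 0.001]
ft_force: [-0.3, 0.1, -0.6]
width: 0.0456
grip_force: 45.0
t30.3 pos [0.5696 0.1645 0.0335] ang -175.2 F [-0.3  0.1 -0.6] w 0.0456 g 45.0 j7 0.98
yaw 0.000 (0.0 rows .095) THEN shift total [ 0.0066 -0.0004  0.0176] ; dist mm 4
```

```bash
python3 -m crank '0 0 .016 0 -1; 0 0 0 0 -1; 0 0 0 0 .33; 0 0 0 0 .33; 0 0 0 0 .33; 0 0 -.05 0 .33; 0 0 -.15 0 .33; 0 0 -.2 0 .33; 0 0 -.2 0 .33; 0 0 -.2 0 .33'; python3 -m crank '0 -.15 0 0 1; 0 -.2 0 0 1; 0 -.2 0 0 1; 0 -.2 0 0 1; 0 -.2 0 0 1; 0 -.2 0 0 1; 0 0 0 .095 1; 0 0 0 .095 1; 0 0 0 .095 1; 0 0 0 .095 1' >/dev/null;python3 -m crank '0 0 0 .095 1; 0 0 0 .095 1; 0 0 0 .095 1; 0 0 0 .095 1; 0 0 0 .095 1; 0 0 0 .095 1; 0 0 0 .095 1; 0 0 0 .095 1; 0 0 0 .095 1; 0 0 0 .095 1' >/dev/null; python3 -m crank '0 0 0 .095 1; 0 0 0 .095 1; 0 0 0 .04 1; 0 0 0 0 1'; python3 go.py .607 -.1945 .15 45
python3 - <<'E'
from h import *
for n in("wrist","top"):
    c=cam(n);cv2.imwrite(f"pics/{n}6.png",c["img"])
    h=cv2.cvtColor(c["img"],cv2.COLOR_BGR2HSV);m=(h[...,0]>5)&(h[...,0]<20)&(h[...,1]>150)&(h[...,2]>170)
    for k in blobs(m,25):
        r=cv2.minAreaRect(k);b=ray(c,cv2.boxPoints(r),.034);print(n,np.round(r[0]),b.mean(0).round(4),np.linalg.norm(np.diff(b,axis=0),axis=1).round(3),np.degrees(np.arctan2(b[1]-b[0],1)[1]).round(1),np.degrees(np.arctan2(*(b[1]-b[0])[1::-1])).round(1))
E
```

```text
time: 31.3
ee_pos: [0.5684, 0.1643, 0.1912]
eef_rot: [-0.043, 0.999, 0.0, 0.0]
ft_force: [1.5, -0.1, -0.5]
width: 0.0575
grip_force: 0.0
time: 33.7
ee_pos: [0.5882, -0.0647, 0.1895]
eef_rot: [0.926, 0.378, 0.0, 0.0]
ft_force: [0.3, -0.5, 0.4]
width: 0.0869
grip_force: 0.0
t33.7 pos [ 0.5882 -0.0647  0.1895] ang 44.4 F [ 0.3 -0.5  0.4] w 0.0869 g 0.0 j7 -0.86
yaw -0.006 (0.1 rows .095) THEN shift total [-0.3925  0.5255  0.1977] ; dist mm 137
wrist [289.  56.] [0.6794 0.0101 0.034 ] [0.031 0.03  0.031] 0.9 30.7
wrist [365. 270.] [ 0.5986 -0.1713  0.034 ] [0.045 0.012 0.046] 1.8 43.1
wrist [406. 264.] [ 0.63   -0.1933  0.034 ] [0.012 0.024 0.013] -0.0 -2.6
top [246. 124.] [0.8944 0.1032 0.034 ] [0.059 0.063 0.059] -3.4 -89.2
top [169. 158.] [0.7662 0.3602 0.034 ] [0.07  0.035 0.07 ] -3.0 -48.6
top [271. 184.] [0.6768 0.0099 0.034 ] [0.034 0.033 0.034] -1.6 -57.3
```

View pics/top6.png

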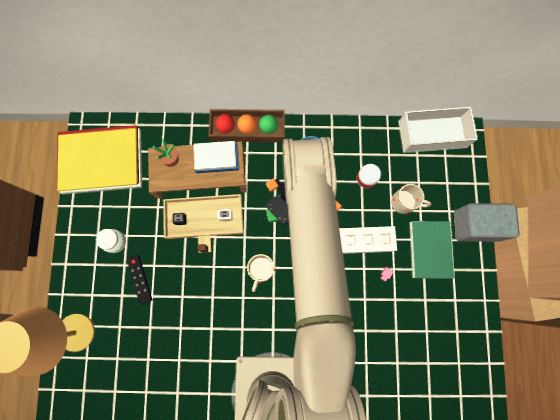

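The black charger (179,218) and the white one (224,214) both stand in the tray. The orange one needs a fresh measurement, so I'll go where the wrist camera sees it clear of the fingers.

```bash
python3 -m crank '-.1 .08 0 0 1; -.19 .12 0 0 1; -.19 .12 0 0 1; -.19 .12 0 0 1; -.16 .08 0 0 1; 0 0 0 0 1; 0 0 0 0 1'
cat > oran.py <<'E'
from h import *
c=cam("wrist");cv2.imwrite("pics/w7.png",c["img"])
h=cv2.cvtColor(c["img"],cv2.COLOR_BGR2HSV);m=(h[...,0]>5)&(h[...,0]<20)&(h[...,1]>150)&(h[...,2]>195);m[250:]=0
for k in blobs(m,100):
    r=cv2.minAreaRect(k);b=ray(c,cv2.boxPoints(r),.034);print(np.round(r[0]),b.round(4)[:,:2].tolist(),b.mean(0).round(4),np.linalg.norm(np.diff(b,axis=0),axis=1).round(3),np.degrees(np.arctan2(*(b[1]-b[0])[1::-1])).round(1))
E
python3 oran.py;  python3 go.py .607 -.1945 .15 45
```

```text
time: 34.5
ee_pos: [0.5421, -0.2561, 0.1889]
eef_rot: [0.926, 0.378, 0.0, -0.0]
ft_force: [0.7, 0.2, 0.1]
width: 0.087
grip_force: 0.0
[276.  92.] [[0.6076, -0.1645], [0.6361, -0.1935], [0.607, -0.2233], [0.5774, -0.1931]] [ 0.607  -0.1936  0.034 ] [0.041 0.042 0.042] -45.5
t34.5 pos [ 0.5427 -0.2548  0.1889] ang 44.5 F [0.4 0.5 0.1] w 0.0873 g 0.0 j7 -0.50
yaw -0.005 (0.1 rows .095) THEN shift total [0.4405 0.0143 0.1947] ; dist mm 96
```

View pics/w7.png

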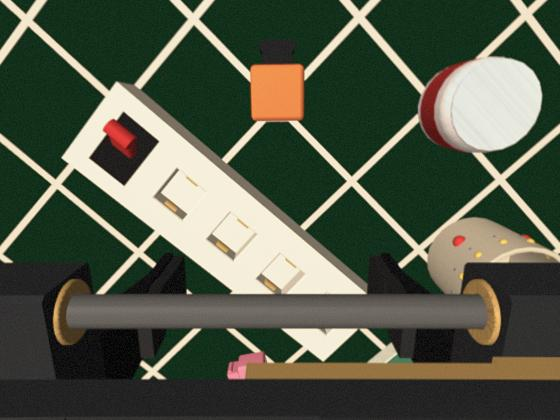

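The orange body is square to the tool at (276,92), with its nose ahead at (277,50). It is 34 mm high and measures 42x42 mm from above, with its centre at (0.607,-0.194). Now I descend.

```bash
python3 -m crank '.12 0 0 -.005 1; .16 .004 0 0 1; .14 .004 .1 0 1; .02 0 .15 0 1; 0 0 .15 0 1; 0 0 .1 0 1; 0 0 0 0 1; 0 0 0 0 1'; python3 go.py .606 -.1946 .006 45; python3 oran.py
```

```text
time: 35.35
ee_pos: [0.6066, -0.1934, 0.0895]
eef_rot: [0.924, 0.383, 0.0, -0.0]
ft_force: [0.2, -0.5, 0.8]
width: 0.0871
grip_force: 0.0
t35.4 pos [ 0.6066 -0.1934  0.0895] ang 45.0 F [ 0.2 -0.5  0.8] w 0.0871 g 0.0 j7 -0.66
yaw 0.000 (0.0 rows .095) THEN shift total [-0.0064  0.0024  0.4174] ; dist mm 83
[277. 222.] [[0.6123, -0.1604], [0.6413, -0.1892], [0.617, -0.2148], [0.5868, -0.1847]] [ 0.6143 -0.1873  0.034 ] [0.041 0.035 0.043] -44.9
```

```bash
python3 -m crank '0 0 .1 0 1; 0 0 .12 0 1; 0 0 .1 0 1; 0 0 .07 0 1; 0 0 .025 0 1; 0 0 0 0 1; 0 0 0 0 -1; 0 0 0 0 -1; 0 0 0 0 -1; 0 0 0 0 -1' 40; python3 -m crank '0 0 0 0 -1;0 0 0 0 -1;0 0 0 0 -1;0 0 0 0 -1'; python3 go.py .606 -.1946 .006 45
```

```text
time: 36.4
ee_pos: [0.6063, -0.1948, 0.0063]
eef_rot: [0.924, 0.382, 0.0, 0.0]
ft_force: [0.5, 0.2, -0.5]
width: 0.0627
grip_force: 0.0
time: 36.8
ee_pos: [0.606, -0.1947, 0.0058]
eef_rot: [0.924, 0.382, 0.0, 0.0]
ft_force: [-0.1, 0.6, -0.3]
width: 0.0438
grip_force: 40.0
t36.8 pos [ 0.606  -0.1947  0.0058] ang 44.9 F [-0.1  0.6 -0.3] w 0.0438 g 40.0 j7 -0.69
yaw -0.001 (0.0 rows .095) THEN shift total [ 0.0002 -0.0005 -0.0009] ; dist mm 0
```

```bash
python3 -m crank '0 0 -.05 0 -1; 0 0 -.15 0 -1; 0 0 -.2 0 -1; 0 0 -.2 0 -1; 0 0 -.2 0 -1; 0 0 -.15 -.095 -1; 0 0 0 -.095 -1; 0 0 0 -.095 -1; 0 0 0 -.095 -1; 0 0 0 -.095 -1' 45; python3 -m crank '0 0 0 -.095 -1; 0 0 0 -.095 -1; 0 0 0 -.095 -1; 0 0 0 -.095 -1; 0 0 0 -.095 -1; 0 0 0 -.095 -1; 0 0 0 -.095 -1; 0 0 0 -.095 -1; 0 0 0 -.095 -1; 0 0 0 -.095 -1'; python3 -m crank '0 0 0 -.095 -1; 0 0 0 -.034 -1; 0 0 0 0 -1';  python3 go.py .571 .2395 .19 184.8
```

```text
time: 37.8
ee_pos: [0.6059, -0.1946, 0.1965]
eef_rot: [0.719, 0.695, -0.0, 0.0]
ft_force: [0.2, -0.1, -1.1]
width: 0.0439
grip_force: 45.0
time: 38.8
ee_pos: [0.6059, -0.1947, 0.1964]
eef_rot: [0.057, 0.998, -0.0, 0.0]
ft_force: [1.0, -0.2, 0.1]
width: 0.0433
grip_force: 45.0
time: 39.1
ee_pos: [0.6059, -0.1948, 0.1963]
eef_rot: [-0.042, 0.999, -0.0, 0.0]
ft_force: [-0.3, -0.4, -0.5]
width: 0.0436
grip_force: 45.0
t39.1 pos [ 0.6059 -0.1948  0.1963] ang -175.2 F [-0.3 -0.4 -0.5] w 0.0436 g 45.0 j7 1.68
yaw -0.000 (0.0 rows .095) THEN shift total [-0.008   2.1785  0.0313] ; dist mm 436
```

```bash
python3 -m crank '.04 .1 0 0 -1; .03 .18 0 0 -1; 0 .18 0 0 -1; 0 .18 0 0 -1; 0 .18 0 0 -1; 0 .18 0 0 -1; 0 .18 0 0 -1; 0 .18 0 0 -1; 0 .18 0 0 -1; 0 .18 0 0 -1'; python3 -m crank '-.03 .18 0 0 -1; -.03 .15 0 0 -1; -.015 .12 0 0 -1; 0 .03 .1 0 -1; 0 0 .1 0 -1; 0 0 0 0 -1; 0 0 0 0 -1'; python3 go.py .571 .2395 .012 184.8
```

```text
time: 40.1
ee_pos: [0.5632, 0.1482, 0.1963]
eef_rot: [-0.04, 0.999, -0.0, 0.0]
ft_force: [0.5, -0.1, -0.2]
width: 0.0434
grip_force: 45.0
time: 40.8
ee_pos: [0.5706, 0.2436, 0.1563]
eef_rot: [-0.041, 0.999, -0.0, -0.0]
ft_force: [-0.0, 0.8, -1.1]
width: 0.0433
grip_force: 45.0
t40.8 pos [0.5706 0.2436 0.1563] ang -175.3 F [-0.   0.8 -1.1] w 0.0433 g 45.0 j7 0.91
yaw -0.001 (0.0 rows .095) THEN shift total [-3.000e-04 -2.050e-02  7.216e-01] ; dist mm 144
```

```bash
python3 -m crank '0 -.02 .08 0 -1; 0 0 .15 0 -1; 0 0 .15 0 -1; 0 0 .15 0 -1; 0 0 .1 0 -1; 0 0 .06 0 -1; 0 0 .015 0 -1; 0 0 0 0 -1; 0 0 0 0 -1'; python3 go.py .571 .2395 .011 184.8
```

```text
time: 41.7
ee_pos: [0.5716, 0.2402, 0.016]
eef_rot: [-0.041, 0.999, 0.0, 0.001]
ft_force: [0.2, 0.3, -0.5]
width: 0.0436
grip_force: 45.0
t41.7 pos [0.5716 0.2402 0.016 ] ang -175.3 F [ 0.2  0.3 -0.5] w 0.0436 g 45.0 j7 0.83
yaw -0.001 (0.0 rows .095) THEN shift total [ 0.0033 -0.0033  0.0248] ; dist mm 5
```

```bash
python3 -m crank '0 0 .012 0 -1; 0 0 .01 0 -1; 0 0 0 0 -1; 0 0 0 0 .2; 0 0 0 0 .2; 0 0 0 0 .2'; python3 -m crank ' 0 0 -.05 0 .2; 0 0 -.15 0 .2; 0 0 -.2 0 .2; 0 0 -.2 0 .2; 0 0 -.2 0 .2; .2 0 0 0 .2; .2 0 0 0 .2; .2 0 0 0 .2; .1 0 0 0 .2; 0 0 0 0 .2'
python3 - <<'E'
from h import *
c=cam("top");cv2.imwrite("pics/a8.png",cv2.resize(c["img"][140:290,140:340],None,fx=4,fy=4,interpolation=cv2.INTER_CUBIC))
c=cam("wrist");cv2.imwrite("pics/w8.png",c["img"])
E
```

```text
time: 42.3
ee_pos: [0.5708, 0.2399, 0.0103]
eef_rot: [-0.042, 0.999, -0.0, -0.0]
ft_force: [-0.9, -0.0, -0.4]
width: 0.0518
grip_force: 0.0
time: 43.3
ee_pos: [0.4292, 0.2284, 0.1711]
eef_rot: [-0.043, 0.999, -0.001, 0.001]
ft_force: [0.4, 0.2, -0.3]
width: 0.0522
grip_force: 0.0
```

View pics/a8.png

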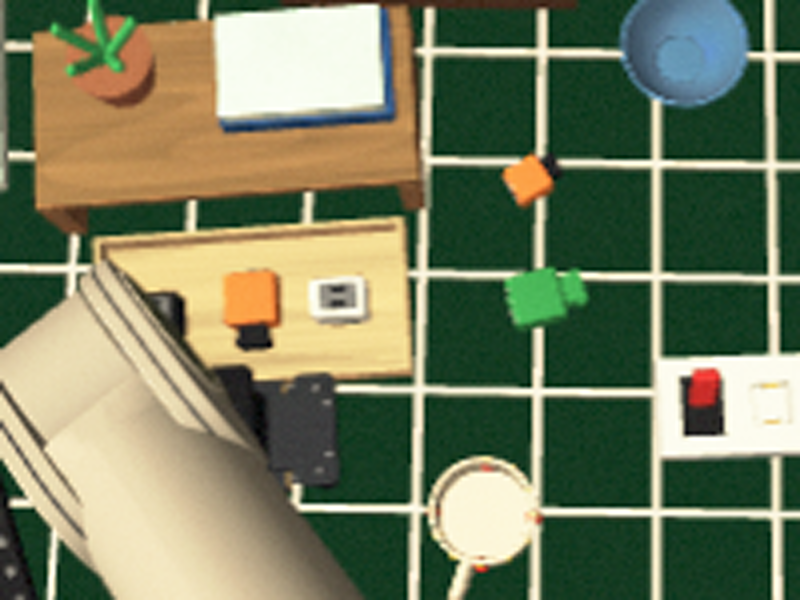

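All three chargers are in the tray: black at (165,315), orange at (250,300), white at (338,298) in the crop. Now I take the post again.

```bash
python3 -m crank '-.1 0 0 0 .2; 0 0 .1 0 .2; 0 0 0 0 .2; 0 0 0 0 .2'; python3 go.py .450 .2298 .043 184.8
```

```text
time: 43.8
ee_pos: [0.4513, 0.2302, 0.1504]
eef_rot: [-0.042, 0.999, 0.0, -0.001]
ft_force: [-0.3, 0.0, 0.1]
width: 0.0525
grip_force: 0.0
t43.8 pos [0.4513 0.2302 0.1504] ang -175.2 F [-0.3  0.   0.1] w 0.0525 g 0.0 j7 0.92
yaw -0.000 (0.0 rows .095) THEN shift total [ 0.0069 -0.0014  0.5369] ; dist mm 107
```

```bash
python3 -m crank '.006 0 .1 0 .2; 0 0 .12 0 .2; 0 0 .12 0 .2; 0 0 .1 0 .2; 0 0 .08 0 .2; 0 0 .01 0 .2; 0 0 0 0 -1; 0 0 0 0 -1; 0 0 0 0 -1; 0 0 0 0 -1' 30;  python3 -m crank '0 0 0 0 -1; 0 0 0 0 -1; -.01 0 0 0 -1; -.03 0 0 0 -1; -.05 0 0 0 -1; -.06 0 0 0 -1; -.07 0 0 0 -1; -.07 0 0 0 -1; -.07 0 0 0 -1; -.07 0 0 0 -1'; python3 go.py .6054 .2471 .043 184.8
```

```text
time: 44.8
ee_pos: [0.4505, 0.23, 0.045]
eef_rot: [-0.041, 0.999, 0.0, 0.001]
ft_force: [-0.5, 0.8, -0.7]
width: 0.0279
grip_force: 0.0
time: 45.8
ee_pos: [0.5346, 0.238, 0.0449]
eef_rot: [-0.042, 0.999, -0.0, -0.001]
ft_force: [-11.1, -1.2, 14.8]
width: 0.0255
grip_force: 30.0
t45.8 pos [0.5346 0.238  0.0449] ang -175.2 F [-11.1  -1.2  14.8] w 0.0255 g 30.0 j7 0.83
yaw 0.000 (0.0 rows .095) THEN shift total [-0.3567  0.0158  0.0095] ; dist mm 71
```

```bash
python3 -m crank '-.06 0 0 0 -1; -.06 0 0 0 -1; -.06 0 0 0 -1; -.05 0 0 0 -1; -.03 0 0 0 -1; 0 0 0 0 -1; 0 0 0 0 -1'; python3 go.py .6054 .2471 .043 184.8
```

```text
time: 46.5
ee_pos: [0.5875, 0.2423, 0.045]
eef_rot: [-0.042, 0.999, 0.0, 0.0]
ft_force: [-3.0, 1.8, 4.3]
width: 0.0257
grip_force: 30.0
t46.5 pos [0.5875 0.2423 0.045 ] ang -175.2 F [-3.   1.8  4.3] w 0.0257 g 30.0 j7 0.86
yaw -0.000 (0.0 rows .095) THEN shift total [-0.0913  0.0166  0.0099] ; dist mm 19
```

```bash
python3 -m crank '-.02 0 0 0 -1; -.02 0 0 0 -1; -.02 0 0 0 -1; -.01 0 0 0 -1; 0 0 0 0 -1'|egrep 'pos|ft';for_ok=1; python3 -m crank '-.01 0 0 0 -1; -.01 0 0 0 -1; 0 0 0 0 -1'|egrep 'pos|ft'
```

```text
ee_pos: [0.6004, 0.2434, 0.045]
ft_force: [-6.8, -0.6, 8.6]
ee_pos: [0.6015, 0.2431, 0.0448]
ft_force: [-23.1, -6.9, 20.6]
```

```bash
python3 -m crank '-.008 0 0 0 -1; 0 0 0 0 -1; 0 0 0 0 -1'|egrep 'pos|ft'; python3 -m crank '-.006 0 0 0 -1; 0 0 0 0 -1'|egrep 'pos|ft'
```

```text
ee_pos: [0.6019, 0.2432, 0.0447]
ft_force: [-26.2, -8.0, 23.0]
ee_pos: [0.6025, 0.2432, 0.0445]
ft_force: [-28.5, -9.5, 23.5]
```

```bash
python3 -m crank '.025 0 0 0 -1; 0 0 0 0 .2; 0 0 0 0 .2; 0 0 0 0 .2; .1 0 -.02 0 .2; .2 0 -.1 0 .2; .2 0 -.2 0 .2; .2 -.1 -.2 0 .2; .1 -.2 -.2 0 .2; 0 -.2 -.1 0 .2'; python3 -m crank '0 -.2 0 0 .2; 0 -.2 0 0 .2; 0 -.2 0 0 .2; 0 -.2 0 0 .2; 0 0 0 0 .2; 0 0 0 0 .2';python3 - <<'E'
from h import *
c=cam("top");a=cv2.resize(c["img"][130:260,140:340],None,fx=4,fy=4,interpolation=cv2.INTER_CUBIC)
cv2.imwrite("pics/a9.png",a);np.save("a9.npy",c,allow_pickle=True)
E
```

```text
time: 48.8
ee_pos: [0.4646, 0.1419, 0.1925]
eef_rot: [-0.044, 0.999, -0.0, 0.001]
ft_force: [1.8, -0.9, 0.0]
width: 0.0521
grip_force: 0.0
time: 49.4
ee_pos: [0.4794, -0.0192, 0.1904]
eef_rot: [-0.04, 0.999, 0.0, 0.0]
ft_force: [-0.4, 0.5, 1.0]
width: 0.0519
grip_force: 0.0
```

View pics/a9.png

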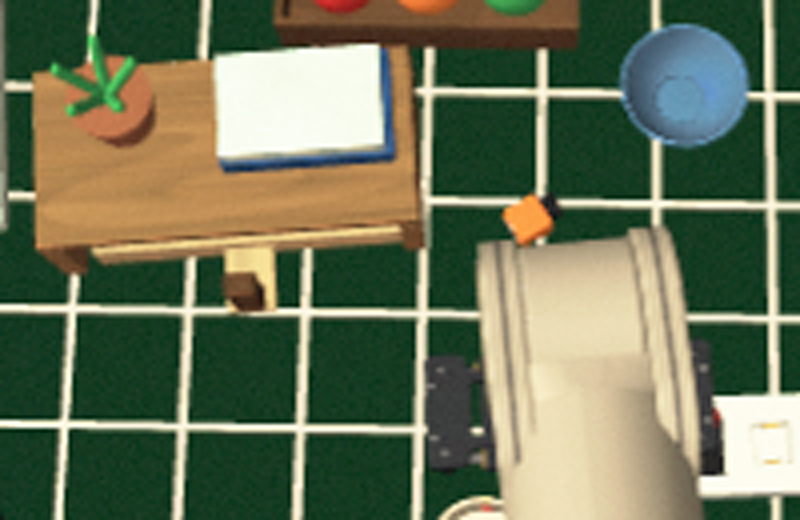

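The tray is under the riser, with its front edge from (92,262) to (400,242) just showing under the board. To be sure it is fully home I'll look closer with the wrist camera turned towards the riser.

```bash
python3 -m crank '0 0 -.1 .095 -1; 0 0 -.1 .095 -1; 0 0 -.1 .095 -1; 0 0 0 .095 -1; 0 0 0 .095 -1; 0 0 0 .095 -1; 0 0 0 .095 -1; 0 0 0 .095 -1; 0 0 0 .095 -1; 0 0 0 .095 -1'>/dev/null;python3 -m crank '0 0 0 .095 -1; 0 0 0 .095 -1; 0 0 0 .095 -1; 0 0 0 .095 -1; 0 0 0 .095 -1; 0 0 0 .095 -1; 0 0 0 .095 -1; 0 0 0 .095 -1; 0 0 0 .095 -1; 0 0 0 .095 -1'; python3 go.py .49 .24 .25 5
```

```text
time: 51.45
ee_pos: [0.4793, -0.0168, 0.2504]
eef_rot: [0.993, 0.118, 0.0, -0.0]
ft_force: [0.9, 0.2, -0.3]
width: 0.0004
grip_force: 0.0
t51.5 pos [ 0.4793 -0.0168  0.2504] ang 13.6 F [ 0.9  0.2 -0.3] w 0.0004 g 0.0 j7 -1.41
yaw 0.095 (1.0 rows .095) THEN shift total [ 0.1654 -1.2744  0.0022] ; dist mm 257
```

```bash
python3 -m crank '0 0 0 .095 -1; .02 -.1 0 0 -1; .03 -.2 0 0 -1; .03 -.2 0 0 -1; .03 -.2 0 0 -1; .03 -.2 0 0 -1; .02 -.2 0 0 -1; 0 -.17 0 0 -1; 0 0 0 0 -1; 0 0 0 0 -1'
python3 - <<'E'
from h import *
c=cam("wrist");np.save("w10.npy",c,allow_pickle=True);cv2.imwrite("pics/w10.png",c["img"])
E
```

```text
time: 52.45
ee_pos: [0.4871, 0.2393, 0.2503]
eef_rot: [0.999, 0.047, -0.0, -0.0]
ft_force: [0.8, -1.1, -0.5]
width: 0.0003
grip_force: 0.0
```

View pics/w10.png

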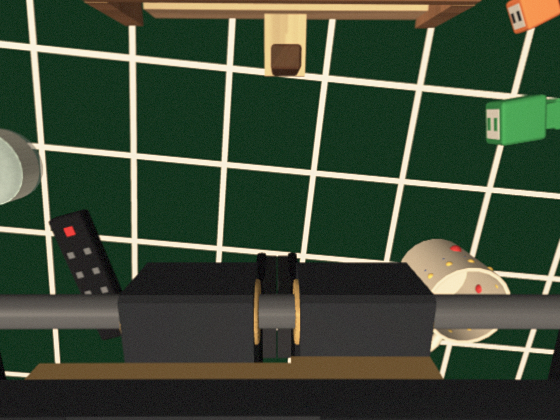

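I had been counting pictures loosely: w10 was the 15th view, one over the limit of 14, so I'll view no more. It shows the tray front bottom edge at row ~20 (cols 145–430), the riser's leg feet at row ~26 at (138,26) and (420,26), and the post at (286,58). I'll finish the check with numbers.

Run:
```python
from h import *
c=np.load("w10.npy",allow_pickle=True).item();h=cv2.cvtColor(c["img"],cv2.COLOR_BGR2HSV)
wood=((h[...,0]<28)&(h[...,1]>60)&(h[...,2]>45)).astype(np.uint8)
t=np.radians(4.8);X=np.array([np.cos(t),np.sin(t)])
for col in (115,125,132,138,141,160,190,215,320,350,380,405,418,425,435,450):
    r=np.where(wood[:60,col]==0)[0];r=r[0] if len(r) else -1
    p=ray(c,[(col,r-.5)],0)[0,:2];print(col,r,p.round(4),"along X %.4f"%(p@X))
m=(h[...,2]<75)&(h[...,0]<25)&(h[...,1]>40);m[:36]=0;m[90:]=0;m[:,:262]=0;m[:,310:]=0
b=blobs(m,40)
for k in b:
    x,y,w,hh=cv2.boundingRect(k);print((x,y,w,hh))
    p=ray(c,[(x,y+hh),(x+w,y+hh)],.078)[:,:2];print("post -x face at top",p.round(4),p@X)
```

```text
115 20 [0.6351 0.4161] along X 0.6676
125 26 [0.6306 0.4062] along X 0.6624
132 26 [0.6313 0.3992] along X 0.6625
138 26 [0.6319 0.3932] along X 0.6626
141 5 [0.6511 0.3901] along X 0.6815
160 19 [0.6405 0.3712] along X 0.6693
190 19 [0.6434 0.3413] along X 0.6697
215 19 [0.6459 0.3163] along X 0.6701
320 20 [0.6552 0.2112] along X 0.6706
350 20 [0.6581 0.1811] along X 0.6709
380 20 [0.6609 0.1511] along X 0.6712
405 20 [0.6632 0.1262] along X 0.6715
418 29 [0.6564 0.1115] along X 0.6634
425 28 [0.6579 0.1047] along X 0.6644
435 27 [0.6598 0.0949] along X 0.6654
450 19 [0.6683 0.0815] along X 0.6728
(273, 69, 26, 8)
post -x face at top [[0.5902 0.2518]
 [0.5923 0.2298]] [0.60916416 0.60944133]
```

Tray front and riser front differ by about 7–8 mm along the sliding direction. Fully home should give 8 mm, and the push ended on a stiff stop at 28 N, so the tray is home. The gripper is clear of everything.

```bash
python3 -c "
from bench import workorder
print(workorder.close_job())"
```

```text
the job is handed in; nothing more can be done
None
```

The job is handed in: the bar was switched off first, the white, black and orange chargers (grey and blue were not there) are in the tray, and the tray is home to within about 1 mm and released, but I viewed 15 pictures, one over the limit of 14.

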